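# Slide the ice pack home under the rack and shut the keeper

### The arm

A 6-joint arm with a two-finger parallel gripper is mounted at the origin on a cart in front of the work surface, level with it; the furniture and walls round the work are solid. World frame = base frame: x ahead of the robot, y to its left, z up, the work surface at z = 0. Lengths are in m, angles in rad, forces in N, time in s.
With the tool pointing down it reaches from about 0.3 to 0.875 m from the base axis. Payload 6.4 kg.
Tool frame: the origin (TCP) lies on the centre line of the jaws, within the pads' length; the fingertips stand 8 mm ahead of it and the grasp point (between the pads) lies 11 mm behind it; z points along the fingers, y is the line along which they close (so a half turn about z gives the same grasp; the last joint's range is limited). The gripper opens to 85 mm and grips with 20 to 120 N. Pads are 22 mm wide; open, the fingers measure 114 mm over their backs; the gripper's body (76 mm by 85 mm) begins 54 mm behind the grasp point. The pads swing forward as they close: fully open they stand 13 mm farther back than shut.
Start: joints at [-1.331, 0.181, 1.607, -0, 1.354, -0.206], TCP at [0.248, -0.519, 0.239] pointing down, gripper open.
Joint ranges: [-2.99, 2.99], [-0.89, 2.07], [0.3, 2.58], [-1.14, 4.28], [0, 2.63], [-3.12, 3.12]. Speed limits (rad/s): [2.57, 2.57, 3.01, 3.14, 3.14, 3.14].

### API

Orientations are given as a unit quaternion [w, x, y, z].
In Python, from bench import ctrl gives the robot as it stands.
- The arm moves only by the shell command python3 -m handwheel 'ROWS' [OPENING]. ROWS is JSON, a list that holds one entry, the list of rows, each a list of 4 numbers: the shift along the tool's x, y, z each as a share of 20 cm, from -1 to 1, then the turn about the tool's z as a share of 1.5 rad, from -1 to 1. In form: [[[x, y, z, twist], ...]]. A call has 1 to 10 rows; each row is the pose to reach, as a shift and turn from the pose commanded when the call began, along the tool's axes at that moment; what a row does not reach only later rows make up. A row lasts 1/8 s, in which the tool goes at most 62.5 mm and 10.7 degrees, less where a joint would pass 70% of its speed; a pose out of reach is approached as far as the arm can. A call with a number of a shift or a turn outside -1 to 1 is refused whole. A call with a gripper value outside its range is refused whole. OPENING is the finger opening in mm, from 0 to 85.4, set as the call begins (- or left out, the last holds). The fingers move at their own pace and stop on an object; the grip force is fixed at half the most. Time passes only in rows, so rows that repeat a pose let the fingers close. It gives the time, the measured TCP pose, the force, the opening and the grip force at its end, in the units of the state.
- ctrl.get_obs(): the state, without advancing time (a new reading comes with each control period).
- ctrl.camera(name): name is "scene" or "top" or "wrist"; returns a dict with "color" (384x512x3 uint8, red, green, blue), "range_z" (384x512 float32, m along the optical axis (not along the pixel's ray), 0 where there is no reading), "K" (3x3 intrinsics, pixels), "pose" (4x4, takes a point from camera to world coordinates); the wrist camera has in their place "T_tool_cam" (4x4, takes a point from camera to tool coordinates, whose origin is the TCP and whose axes are the flange's). Camera axes: x right, y down, z forward; pixel columns grow to the right and rows downward; lengths in m; the calibration is good to about 2 mm. A picture is of the moment at which its call begins: read the wrist's pose just before it.
- ctrl.hand_in(): hands the job in; it is judged then, once.
The state is a dict: "time_s": time; "q": joint angles; "dq": joint speeds; "joint_efforts": joint torques, N m; "eef_pos": TCP position; "eef_rot": TCP orientation; "wrist_force": force on the tool from outside, world axes, zero at the start; "torque": the same for the moment, N m; "opening": opening from 0.0 (shut) to 1.0 (fully open); "grasp_force": force on a finger pad.
Only numpy, scipy, OpenCV 4.12 (cv2) and the standard library are available. Lean on these libraries where they do the work, as an engineer would, in place of code of your own. Each camera call takes 0.05 s, during which the arm holds its last target. There are 200 camera calls.

### The job

Put the ice pack that lies in front of the low plywood rack away: swing the rack's keeper bar wide open, push the pack neck first along the channel under the metal roof until it stops fully home, without ramming it, then swing the bar shut behind it against its pin. Leave the loose things around it where they are.

Things in the scene. Friction and masses are not known exactly. Their poses are not given: they have to be found in the camera images.
- pack: light blue ice pack lying flat in front of the rack's mouth, too wide to grasp: body 90 mm wide (its x), 165 long (y), 30 high, about 0.36 kg. Origin on its underside, mid-width; the flat tail is 90 mm from it along +y, the shoulder 75 mm along -y, where the capped neck sticks out 15 mm more, towards the rack. (A like pack left of the rack is a bystander.)
- rack: low rack fixed to the table: two plywood cheeks 20 mm thick, 44 mm high, with a channel 97 mm wide between them. Origin on the table, mid-channel, under the roof's front edge; its +y points into the channel (the way to push), x across. The cheeks run from rounded noses at y = -55 mm to y = 155 mm. An aluminium roof covers y = 0 to 155 mm, underside 44 mm, top 49 mm up.
- rack_stop (a point): mid-channel on the table, in the plane of the front faces of the two stop blocks (140 mm from the roof's front edge, rack y), which leave a 37 mm gap between them for the neck. With its shoulder against them the pack's origin is 75 mm short of this point and its tail sticks out 25 mm in front of the roof. Axes as the rack.
- bar (a joint): keeper bar's angle about the upright pivot on the nose of the +x cheek: 0 shut (across the mouth towards the rack's -x, against a pin on the other cheek), growing as it swings outwards; 1.57 when it points along the rack's -y, 2.3 at its end. Its stiff pivot keeps it where it is left.
- bar_knob (a point): centre of the upright black knob on the bar: 16 mm diameter, 97 mm from the pivot, 75 mm above the table; knob top 88 mm, bar top 56 mm up. Bar 16 mm wide, reaching 125 mm from the pivot; a 30 mm wide tongue hangs from its middle to 10 mm above the table. The rest pin (58 mm high) stands 20 mm beyond the knob, 16 mm to the roof side of the shut bar's midline.
- bar_pivot (a point): axis of the bar's pivot, at knob height (75 mm above the table)
- spare_pack: bystander: second light blue ice pack, 90x180x30 mm, left of the rack; origin at its underside centre
- logger: bystander: white temperature logger, 56x95x20 mm, origin at its underside centre
- black_tape: bystander: small roll of black tape, 62 mm across, 19 mm high, on the robot's side of the rack; origin at its underside centre
- label_roll: bystander: roll of labels, 81x120x42 mm, behind the rack; origin at its underside centre
There are look-alikes about, which are no part of the job. Leave any pink look-alike of the pack alone.

How it is judged:
On the way, in this order (a step that is already met when the one before it is completed fails the run):
1. the keeper bar is swung open, out of the pack's way (value of joint bar above 1 rad), for 0.1 s.
2. the pack is home under the roof, against the stop blocks (y of pack in the frame of rack between 0.06 and 0.075 m and angle between the y axis of pack and the y axis of rack, either way round below 0.08 rad and height (world z) of pack below 0.006 m and x of pack in the frame of rack between -0.008 and 0.008 m), for 0.2 s.
At the end, for the whole second after the job is handed in: The pack lies flat on the table in the channel, neck first, within 5 mm of the stop blocks and in line with the channel within 0.08 rad, and the keeper bar is shut (within 0.1 rad of its pin); all at rest (all of step 2 and value of joint bar below 0.1 rad and linear speed of pack below 0.01 m/s and velocity of joint bar between -0.05 and 0.05 rad/s); the robot touches nothing.
It fails at once if the pack is rammed against the rack or bar (contact force over 45 N) (contact force between pack and rack above 45 N).
It fails at once if a loose bystander (spare pack, logger, black tape, label roll) is displaced by more than 30 mm (distance of any of spare_pack, logger, black_tape, label_roll from where it was at the start of the episode above 0.03 m).
It also fails if it takes over 70 s, if anything falls off the work surface, if the arm or the gripper's body presses on something with over 40 N, if the wrist force passes 120 N, or if a joint passes its speed limit or range.

## Working session

There is one attempt and no reset: what is moved stays moved. The work goes in short steps, Python scripts to look and compute and a shell command to move; the robot and the scene stay as the last step left them, time stands still between calls to the robot, and variables do not carry over. Pictures are saved under pics/ and viewed, at most 10 in all, crops included, and the job is handed in when it is done.

```bash
mkdir -p pics
cat > h.py <<'E'
import numpy as np, cv2
from bench import ctrl
def world(c,u,v):
    z=c["range_z"][int(v),int(u)]; K=np.array(c["K"])
    return (np.array(c["pose"])@np.array([(u-K[0,2])/K[0,0]*z,(v-K[1,2])/K[1,1]*z,z,1]))[:3]
E
python3 - <<'E'
from h import *
import pickle
o=ctrl.get_obs(); print(o["time_s"],o["eef_pos"],o["eef_rot"],o["opening"])
d={n:ctrl.camera(n) for n in("top","scene")}
pickle.dump(d,open("d.pkl","wb"))
for n in d: cv2.imwrite(f"pics/{n}.png",cv2.resize(d[n]["color"][:,:,::-1],(800,600)))
print(d["top"]["pose"])
E
```

```text
0.0 [ 0.24779666 -0.5182409   0.23836014] [-9.07148924e-04  9.75265561e-01  2.21034528e-01 -1.12671378e-05] 1.00196164440447
[[-0.01397386 -0.998846    0.04594994  0.49623842]
 [-0.99989393  0.01414766  0.00345931 -0.0024588 ]
 [-0.0041054  -0.04589673 -0.99893775  1.52732995]
 [ 0.          0.          0.          1.        ]]
```

View pics/top.png

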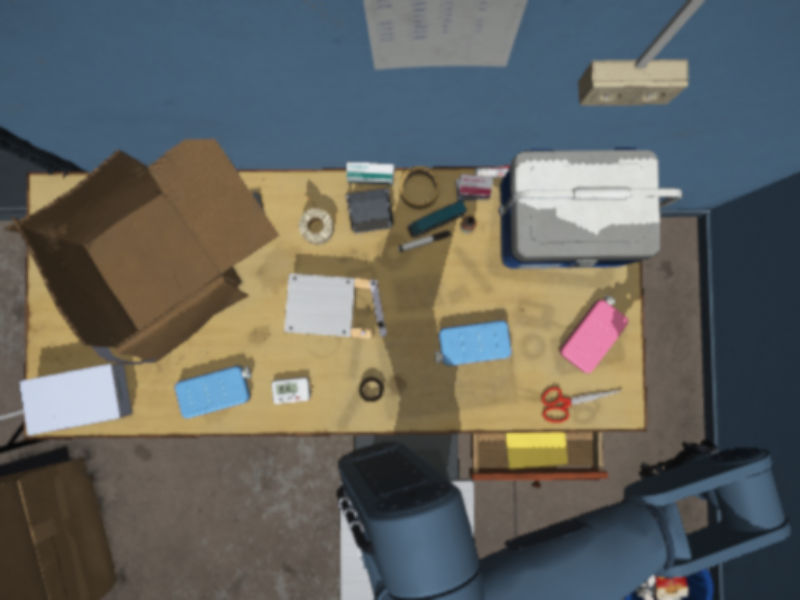

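View pics/scene.png

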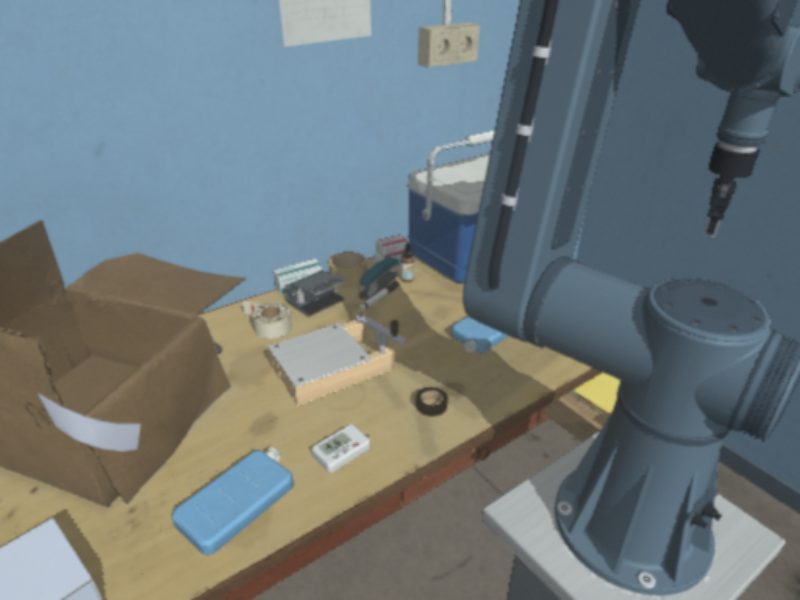

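The blue pack at (475,343), with its neck towards the rack mouth at right of the rack (320,305), fits the target. The blue one at (212,392), left of the rack, is the spare, and the pink one at (593,335) is a look-alike. I'll confirm with an enlarged crop.

Run:
```python
from h import *
import pickle
c=pickle.load(open("d.pkl","rb"))["top"]
im=c["color"][165:245,175:335,::-1]
im=cv2.resize(im,None,fx=5,fy=5,interpolation=cv2.INTER_CUBIC)
for k in range(0,160,20): cv2.putText(im,str(175+k),(k*5,10),0,.35,(0,0,255)); cv2.line(im,(k*5,0),(k*5,4),(0,0,255))
for k in range(0,80,20): cv2.putText(im,str(165+k),(0,k*5+10),0,.35,(0,0,255))
cv2.imwrite("pics/crop1.png",im)
# blue pack mask
P=np.array([[world(c,u,v) for u in range(512)] for v in range(384)])
hsv=cv2.cvtColor(c["color"],cv2.COLOR_RGB2HSV)
m=((hsv[...,0]>95)&(hsv[...,0]<112)&(hsv[...,1]>100)&(P[...,2]>.015)&(P[...,2]<.045)).astype(np.uint8)
n,l,s,ce=cv2.connectedComponentsWithStats(m)
for i in range(1,n):
    if s[i,4]>200:
        q=P[l==i]; print(ce[i],s[i],cv2.minAreaRect((q[:,:2]*1000).astype(np.float32)),np.median(q[:,2]))
# roof
m=((P[...,2]>.042)&(P[...,2]<.056)&(hsv[...,1]<60)).astype(np.uint8)
m[:, :175]=0;m[:,240:]=0;m[:165]=0;m[225:]=0
m=cv2.morphologyEx(m,cv2.MORPH_OPEN,np.ones((5,5)))
q=P[m>0]; print("roof",cv2.minAreaRect((q[:,:2]*1000).astype(np.float32)),np.median(q[:,2]))
k=(P[...,2]>.07)&(P[...,2]<.1); k[:,:228]=0;k[:,255:]=0;k[:165]=0;k[225:]=0
print("knob",np.argwhere(k)[:,::-1].tolist(),P[k].mean(0) if k.any() else 0)
m=(P[...,2]>.049)&(P[...,2]<.062); m[:,:232]=0;m[:,255:]=0;m[:165]=0;m[225:]=0
q=P[m]; print("bar",cv2.minAreaRect((q[:,:2]*1000).astype(np.float32)),len(q))
```

```text
[464.39814815  95.5       ] [418  94  94   4 216] ((929.3650512695312, -776.3890991210938), (5.176703929901123, 355.3511657714844), 0.002537810243666172) 0.030051409269849283
[303.51181912 218.93627955] [281 206  45  27 973] ((477.28009033203125, -165.19200134277344), (84.32958984375, 161.10780334472656), 6.534382343292236) 0.03001956739903111
[135.30935252 250.42548818] [113 235  46  32 973] ((370.492431640625, 456.5228576660156), (83.80224609375, 159.72817993164062), 14.57363510131836) 0.030230823751078884
roof ((572.654541015625, 199.0767059326172), (154.3644561767578, 137.052001953125), 85.13034057617188) 0.04895073675458406
knob [[242, 205], [243, 205], [244, 205], [241, 206], [242, 206], [243, 206], [244, 206], [245, 206], [241, 207], [242, 207], [243, 207], [244, 207], [245, 207], [242, 208], [243, 208], [244, 208]] [0.52543353 0.05547002 0.0861374 ]
bar ((562.9973754882812, 70.95296478271484), (51.42822265625, 128.06326293945312), 89.32638549804688) 150
```

View pics/crop1.png

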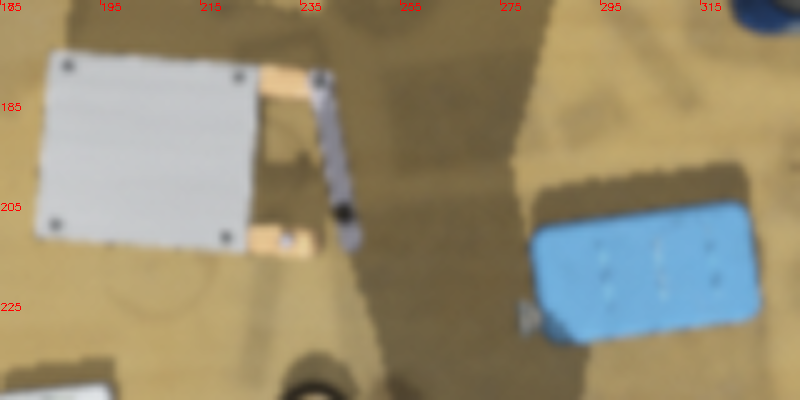

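The crop confirms it: the blue pack at about (303,219) has its grey neck at (281,229), on the rack side. Its top is at z=0.030 and it measures about 84x161 mm inside its rounded edges. The roof top is at 0.049, and the knob sits at (243,206) with its top at 0.086. The knob–pivot geometry gives about 97 mm with the bar near 0.26 rad. Next I'll compute the moves.

```bash
cat >> h.py <<'E'
O=np.array([.5661,.1219]); X=np.array([.9964,-.085]); Y=np.array([.085,.9964]); PIV=np.array([58.5,-45])/1e3
def R(x,y): return O+X*x/1e3+Y*y/1e3      # rack mm -> world
def rk(p): d=np.array(p[:2])-O; return np.array([d@X,d@Y])*1e3
def arc(a,r=97): return 58.5-r*np.cos(a),-45-r*np.sin(a)
def pose():
    o=ctrl.get_obs(); w,x,y,z=o["eef_rot"]; return np.array(o["eef_pos"]),2*np.arctan2(y,x),o
def rows(*T):  # targets (x,y,z,psi) world; prints rows in tool shares from current pose
    p,s,o=pose()
    for t in T:
        d=np.array(t[:3])-p; c,n=np.cos(s),np.sin(s)
        print(np.round([(c*d[0]+n*d[1])/.2,(n*d[0]-c*d[1])/.2,-d[2]/.2,-((t[3]-s+np.pi)%(2*np.pi)-np.pi)/1.5],3).tolist())
    print("now",p.round(4),round(s,3),"rack",rk(p).round(1),"q6",round(o["q"][5],2),"t",o["time_s"])
E
python3 - <<'E'
from h import *
import pickle
c=pickle.load(open("d.pkl","rb"))["top"]
for u,v in((239,181),(234,213),(243,206),(237,244)): w=world(c,u,v); print(u,v,w.round(3),rk(w).round(1))
rows((.40,-.23,.2,0.1),(*R(*arc(-.08)),.2,0.1))
E
```

```text
239 181 [0.619 0.07  0.054] [ 57.4 -47. ]
234 213 [0.503 0.091 0.036] [-60.2 -36.2]
243 206 [0.527 0.056 0.082] [-33.  -69.3]
237 244 [0.387 0.083 0.001] [-175.5  -53.8]
[1.308, -0.973, 0.192, 0.231]
[2.557, -2.138, 0.192, 0.231]
now [ 0.2478 -0.5183  0.2385] 0.446 rack [-262.7 -665. ] q6 -0.21 t 0.1
```

```bash
python3 -m handwheel '[[[0.25,-0.2,0.05,0.08],[0.5,-0.4,0.1,0.16],[0.75,-0.6,0.15,0.23],[1,-0.85,0.19,0.23],[1,-0.85,0.19,0.23],[1,-0.85,0.19,0.23]]]' 0
python3 - <<'E'
from h import *
rows((*R(*arc(-.08)),.15,0.1))
E
```

```text
time_s: 0.85
eef_pos: [0.3553, -0.2788, 0.2013]
eef_rot: [0.0, 0.999, 0.051, -0.0]
wrist_force: [0.0, 0.4, 1.0]
opening: -0.002
grasp_force: 0.0
[1.032, -1.737, 0.256, 0.002]
now [ 0.3553 -0.2788  0.2013] 0.103 rack [-175.9 -417.1] q6 0.54 t 0.85
```

```bash
python3 -m handwheel '[[[0.16,-0.27,0,0],[0.32,-0.54,0,0],[0.48,-0.8,0,0],[0.58,-0.98,0,0],[0.58,-0.98,0,0]]]'
python3 - <<'E'
from h import *
rows((*R(*arc(-.1)),.12,0.1),(*R(*arc(-.1)),.073,0.1))
E
```

```text
time_s: 1.48
eef_pos: [0.452, -0.0722, 0.2016]
eef_rot: [0.0, 0.999, 0.052, 0.0]
wrist_force: [0.0, -0.0, -0.1]
opening: 0.004
grasp_force: 0.0
[0.448, -0.768, 0.408, 0.002]
[0.448, -0.768, 0.643, 0.002]
now [ 0.452  -0.0722  0.2016] 0.103 rack [ -97.2 -203.1] q6 1.05 t 1.475
```

```bash
python3 -m handwheel '[[[0.15,-0.26,0,0],[0.3,-0.52,0.1,0],[0.45,-0.77,0.2,0],[0.45,-0.77,0.3,0],[0.45,-0.77,0.45,0],[0.45,-0.77,0.55,0],[0.45,-0.77,0.64,0],[0.45,-0.77,0.64,0]]]'
python3 - <<'E'
from h import *
rows(*[(*R(*arc(a)),.073,0.1) for a in np.arange(.05,2.3,.15)])
c=ctrl.camera("scene"); cv2.imwrite("pics/s2.png",cv2.resize(c["color"][160:310,140:340,::-1],(800,600)))
E
```

```text
time_s: 2.48
eef_pos: [0.5242, 0.0883, 0.0719]
eef_rot: [-0.0, 0.999, 0.049, -0.001]
wrist_force: [-0.0, 0.7, -0.0]
opening: -0.003
grasp_force: 0.0
[-0.009, 0.063, -0.006, -0.001]
[-0.014, 0.136, -0.006, -0.001]
[-0.007, 0.208, -0.006, -0.001]
[0.01, 0.279, -0.006, -0.001]
[0.038, 0.346, -0.006, -0.001]
[0.076, 0.408, -0.006, -0.001]
[0.122, 0.464, -0.006, -0.001]
[0.176, 0.513, -0.006, -0.001]
[0.237, 0.553, -0.006, -0.001]
[0.303, 0.583, -0.006, -0.001]
[0.373, 0.603, -0.006, -0.001]
[0.445, 0.613, -0.006, -0.001]
[0.517, 0.611, -0.006, -0.001]
[0.589, 0.599, -0.006, -0.001]
[0.658, 0.576, -0.006, -0.001]
now [0.5242 0.0883 0.0719] 0.099 rack [-38.9 -37. ] q6 1.42 t 2.475
```

View pics/s2.png

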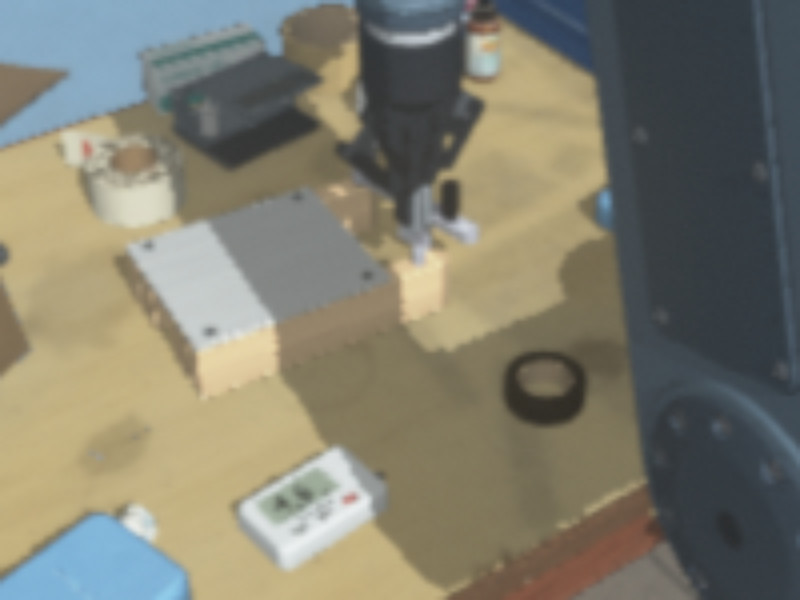

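The closed fingers at (420,220) are on the roof side of the knob (450,200). Next I'll sweep the arc.

```bash
python3 -m handwheel '[[[-0.01,0.06,0,0],[-0.014,0.135,0,0],[-0.007,0.21,0,0],[0.01,0.28,0,0],[0.04,0.345,0,0],[0.076,0.41,0,0],[0.12,0.465,0,0],[0.176,0.513,0,0],[0.237,0.553,0,0],[0.237,0.553,0,0]]]'
python3 - <<'E'
from h import *
rows(*[(*R(*arc(a)),.073,0.1) for a in np.arange(1.4,2.,.15)])
c=ctrl.camera("top");m=[(u,v,*world(c,u,v)) for v in range(150,235) for u in range(225,275)]
m=np.array([k for k in m if .05<k[4]<.1]); print(m[:,2:].mean(0) if len(m) else 0,len(m))
E
```

```text
time_s: 3.78
eef_pos: [0.5844, -0.0162, 0.0734]
eef_rot: [0.0, 0.999, 0.05, 0.001]
wrist_force: [0.3, -0.3, 0.2]
opening: 0.001
grasp_force: 0.0
[0.055, 0.033, 0.002, 0.0]
[0.125, 0.054, 0.002, 0.0]
[0.197, 0.063, 0.002, 0.0]
[0.269, 0.062, 0.002, 0.0]
[0.341, 0.05, 0.002, 0.0]
now [ 0.5844 -0.0162  0.0734] 0.101 rack [  30.  -136.1] q6 1.24 t 3.775
[0.59690304 0.08869927 0.0563364 ] 34
```

```bash
python3 -m handwheel '[[[0.06,0.033,0,0],[0.125,0.054,0,0],[0.2,0.063,0,0],[0.27,0.062,0,0],[0.3,0.058,0,0],[0.3,0.058,0,0],[0.24,0.058,0,0],[0.1,0.058,-0.2,0],[0.0,0.058,-0.4,0],[0.0,0.058,-0.4,0]]]'
python3 - <<'E'
from h import *
# wanted beside pack: side-centre standoff
n=np.array([-.1138,.9935]);w=np.array([n[1],-n[0]])
C=np.array([.4773,-.1652]); g=C-w*(.045+.045)
print(rk(C))
rows((.43,-.10,.15,.114),(*g,.12,.114),(*g,.02,.114))
c=ctrl.camera("scene"); cv2.imwrite("pics/s3.png",cv2.resize(c["color"][150:300,160:360,::-1],(800,600)))
E
```

```text
time_s: 5.08
eef_pos: [0.5847, -0.0277, 0.157]
eef_rot: [0.001, 0.999, 0.05, 0.003]
wrist_force: [-0.3, -0.8, -0.4]
opening: 0.003
grasp_force: 0.0
[ -64.07682 -293.61444]
[-0.806, 0.282, 0.035, -0.009]
[-1.053, 0.637, 0.185, -0.009]
[-1.053, 0.637, 0.685, -0.009]
now [ 0.5847 -0.0277  0.157 ] 0.1 rack [  31.2 -147.4] q6 1.22 t 5.075
```

View pics/s3.png

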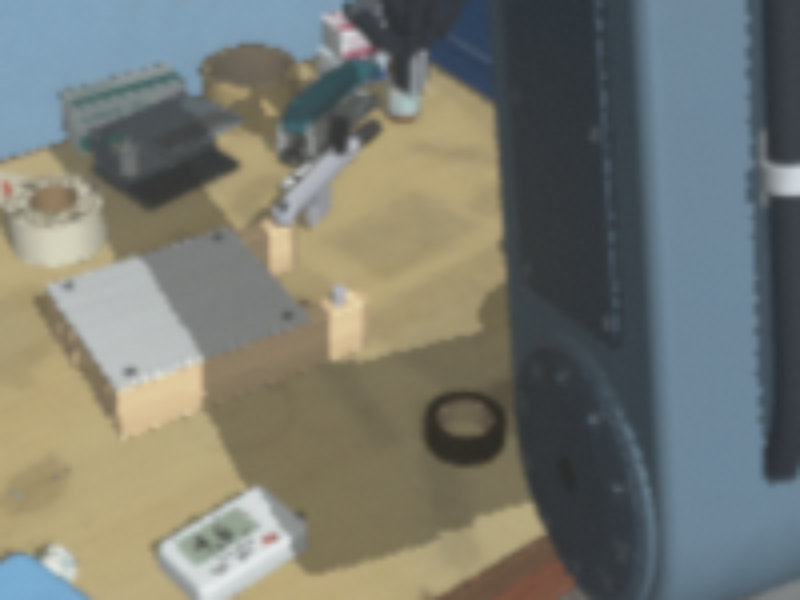

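The bar (320,180) is swung far outside the mouth, past 90°. Now I'll go to the pack's robot side.

```bash
python3 -m handwheel '[[[-0.25,0.15,0,0],[-0.5,0.3,0,0],[-0.75,0.45,0,0],[-1,0.6,0,0],[-1,0.637,0,0],[-1,0.637,0.1,0],[-1,0.637,0.1,0]]]' 80
python3 - <<'E'
from h import *
n=np.array([-.1138,.9935]);w=np.array([n[1],-n[0]])
C=np.array([.4773,-.1652]); g=C-w*(.045+.045)
rows((*g,.05,.114),(*g,.01,.114))
# contact target, then final: pack centre on channel line, psi=-.085; pusher 56mm to -X
a=C-w*.056; f=R(0,-270)-X*.056; print(C,R(0,-270))
rows((*a,.01,.114),*[(*(a+(f-a)*k),.01,.114-.199*k) for k in(.33,.66,1)])
E
```

```text
time_s: 6.0
eef_pos: [0.3973, -0.1728, 0.1315]
eef_rot: [-0.002, 0.999, 0.05, -0.001]
wrist_force: [-0.3, -0.2, 0.5]
opening: 0.935
grasp_force: 0.0
[-0.048, 0.009, 0.407, -0.009]
[-0.048, 0.009, 0.607, -0.009]
now [ 0.3973 -0.1728  0.1315] 0.101 rack [-143.2 -307.9] q6 0.78 t 6.0
[ 0.4773 -0.1652] [ 0.54315  -0.147128]
[0.122, 0.006, 0.607, -0.009]
[0.235, -0.031, 0.607, 0.035]
[0.347, -0.068, 0.607, 0.079]
[0.463, -0.106, 0.607, 0.124]
now [ 0.3973 -0.1728  0.1315] 0.101 rack [-143.2 -307.9] q6 0.78 t 6.0
```

```bash
python3 -m handwheel '[[[-0.05,0.01,0.2,0],[-0.05,0.01,0.4,0],[-0.05,0.01,0.55,0],[-0.05,0.01,0.605,0],[-0.05,0.01,0.605,0]]]'
python3 - <<'E'
from h import *
n=np.array([-.1138,.9935]);w=np.array([n[1],-n[0]])
C=np.array([.4773,-.1652])
a=C-w*.058; f=R(0,-290)-X*.056
rows((*a,.01,.114),*[(*(a+(f-a)*k),.01,.114-.199*k) for k in(.33,.66,1)])
E
```

```text
time_s: 6.62
eef_pos: [0.3885, -0.1765, 0.0121]
eef_rot: [-0.0, 0.999, 0.051, -0.0]
wrist_force: [0.1, 0.2, 0.7]
opening: 0.939
grasp_force: 0.0
[0.157, -0.008, 0.011, -0.008]
[0.267, -0.012, 0.011, 0.036]
[0.377, -0.017, 0.011, 0.079]
[0.49, -0.021, 0.011, 0.124]
now [ 0.3885 -0.1765  0.0121] 0.102 rack [-151.6 -312.4] q6 0.76 t 6.625
```

```bash
python3 -m handwheel '[[[0.06,0,0.01,0],[0.11,0,0.01,0],[0.16,-0.008,0.01,0],[0.21,-0.01,0.01,0.015],[0.267,-0.012,0.01,0.036],[0.32,-0.014,0.01,0.057],[0.377,-0.017,0.01,0.079],[0.435,-0.019,0.01,0.1],[0.49,-0.021,0.01,0.124],[0.49,-0.021,0.01,0.124]]]';  python3 -m handwheel '[[[-0.2,0,0,0],[-0.3,0,-0.3,0],[-0.4,0.1,-0.7,0],[-0.5,0.2,-0.8,0],[-0.5,0.2,-0.8,0]]]'
cat > pk.py <<'E'
from h import *
def pack(u0=230,u1=330):
    c=ctrl.camera("top")
    P=np.array([[world(c,u,v) for u in range(u0,u1)] for v in range(160,250)])
    hsv=cv2.cvtColor(c["color"],cv2.COLOR_RGB2HSV)[160:250,u0:u1]
    m=((hsv[...,0]>95)&(hsv[...,0]<112)&(hsv[...,1]>100)&(P[...,2]>.015)&(P[...,2]<.045)).astype(np.uint8)
    n,l,s,ce=cv2.connectedComponentsWithStats(m); i=1+np.argmax(s[1:,4])
    q=P[l==i]; r=cv2.minAreaRect((q[:,:2]*1000).astype(np.float32)); print("pack",s[i],r,"rack",rk(np.array(r[0])/1e3).round(1))
    return c
E
python3 - <<'E'
from pk import *
c=pack(); cv2.imwrite("pics/t4.png",cv2.resize(c["color"][150:270,180:340,::-1],(800,600)))
rows()
E
```

```text
time_s: 7.88
eef_pos: [0.4863, -0.1626, 0.0105]
eef_rot: [0.0, 0.999, -0.042, 0.0]
wrist_force: [0.3, -0.2, 0.0]
opening: 0.937
grasp_force: 0.0
time_s: 8.5
eef_pos: [0.3835, -0.197, 0.1743]
eef_rot: [0.003, 0.999, -0.043, 0.003]
wrist_force: [0.3, -0.6, -0.1]
opening: 0.938
grasp_force: 0.0
pack [ 52  30  44  25 955] ((540.3125610351562, -167.02134704589844), (159.887939453125, 84.05500030517578), 84.62739562988281) rack [  -1.1 -290.1]
now [ 0.383  -0.1955  0.1721] -0.087 rack [-155.5 -331.8] q6 0.91 t 8.55
```

View pics/t4.png

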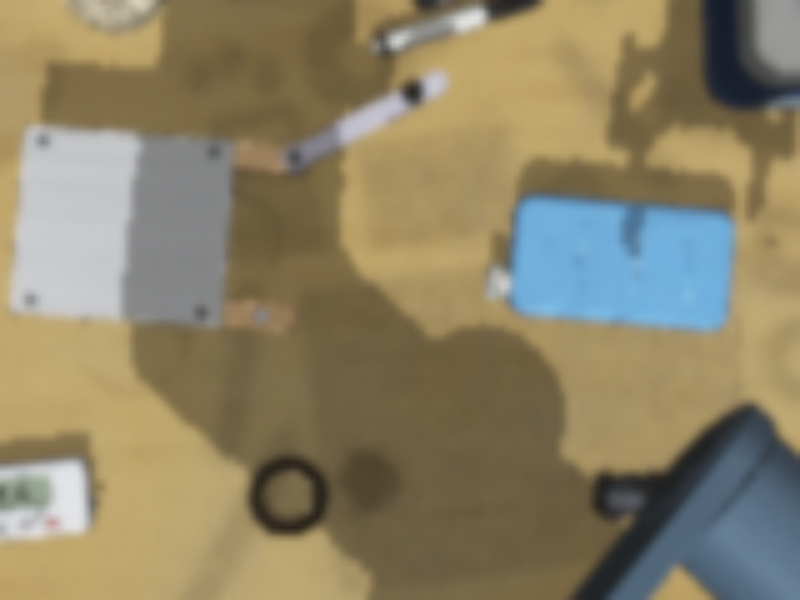

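The pack is at rack (-1, -290) and aligned within 0.01 rad. The bar is open, with its knob at (412,92). Now I'll move behind the tail with the fingers across.

```bash
python3 -m handwheel '[[[0,0.1,0,-0.12],[0,0.3,0,-0.24],[0,0.5,0,-0.36],[0.1,0.6,0,-0.48],[0.3,0.6,0,-0.6],[0.4,0.6,0,-0.72],[0.4,0.6,0,-0.84],[0.4,0.6,0,-0.96],[0.4,0.6,0,-1],[0.4,0.6,0,-1]]]' 50
python3 - <<'E'
from h import *
rows((*R(-1,-420),.17,1.486),(*R(-1,-420),.013,1.486))
E
```

```text
time_s: 9.8
eef_pos: [0.4518, -0.3193, 0.1682]
eef_rot: [-0.002, 0.76, 0.65, 0.0]
wrist_force: [0.3, 0.3, 0.2]
opening: 0.586
grasp_force: 0.0
[0.173, 0.366, -0.009, -0.047]
[0.173, 0.366, 0.776, -0.047]
now [ 0.4518 -0.3193  0.1682] 1.415 rack [ -76.4 -449.3] q6 -0.67 t 9.8
```

```bash
python3 -m handwheel '[[[0.17,0.2,0,-0.047],[0.173,0.366,0,-0.047],[0.173,0.366,0.2,-0.047],[0.173,0.366,0.4,-0.047],[0.173,0.366,0.6,-0.047],[0.173,0.366,0.72,-0.047],[0.173,0.366,0.77,-0.047],[0.173,0.366,0.775,-0.047]]]'
python3 - <<'E'
from h import *
rows(*[(*R(-1,y),.013,1.486) for y in (-385,-300,-220)])
E
```

```text
time_s: 10.8
eef_pos: [0.5294, -0.2973, 0.0145]
eef_rot: [-0.001, 0.737, 0.676, -0.0]
wrist_force: [0.3, -0.1, 0.1]
opening: 0.584
grasp_force: 0.0
[0.179, -0.0, 0.008, -0.001]
[0.604, -0.001, 0.008, -0.001]
[1.004, -0.001, 0.008, -0.001]
now [ 0.5294 -0.2973  0.0145] 1.485 rack [  -1.  -420.8] q6 -0.62 t 10.8
```

```bash
python3 -m handwheel '[[[0.1,0,0.005,0],[0.17,0,0.005,0],[0.25,0,0.005,0],[0.33,0,0.005,0],[0.42,0,0.005,0],[0.51,0,0.005,0],[0.6,0,0.005,0],[0.68,0,0.005,0],[0.75,0,0.005,0],[0.78,0,0.005,0]]]'
python3 - <<'E'
from pk import *
c=pack();rows(*[(*R(-1,y),.013,1.486) for y in (-220,-180,-120)])
E
```

```text
time_s: 12.05
eef_pos: [0.5435, -0.1417, 0.0149]
eef_rot: [0.001, 0.736, 0.677, 0.0]
wrist_force: [-0.8, -5.7, 4.2]
opening: 0.583
grasp_force: 3.0
pack [ 20  27  35  25 691] ((554.104248046875, -30.119544982910156), (121.48147583007812, 84.46762084960938), 83.17752838134766) rack [   1.  -152.5]
[0.22, -0.004, 0.009, 0.0]
[0.42, -0.004, 0.009, 0.0]
[0.72, -0.004, 0.009, 0.0]
now [ 0.5435 -0.1412  0.0148] 1.486 rack [-2.000e-01 -2.641e+02] q6 -0.38 t 12.1
```

```bash
python3 -m handwheel '[[[0.04,0,0,0],[0.08,0,0,0],[0.12,0,0,0],[0.16,0,0,0],[0.2,0,0,0],[0.24,0,0,0],[0.28,0,0,0],[0.32,0,0,0],[0.36,0,0,0],[0.4,0,0,0]]]'
python3 - <<'E'
from pk import *
c=pack(200);rows(*[(*R(0,y),.015,1.486) for y in (-120,-80,-50,-36)])
cv2.imwrite("pics/t5.png",cv2.resize(c["color"][160:235,195:295,::-1],(800,600),interpolation=cv2.INTER_CUBIC))
E
```

```text
time_s: 13.35
eef_pos: [0.55, -0.0629, 0.0147]
eef_rot: [0.001, 0.737, 0.676, -0.0]
wrist_force: [-0.7, -5.8, 5.2]
opening: 0.584
grasp_force: 3.4
pack [ 29  26  30  24 596] ((561.486572265625, 56.705810546875), (103.50707244873047, 84.32632446289062), 83.61102294921875) rack [  0.9 -65.4]
[0.322, 0.002, -0.002, -0.0]
[0.522, 0.002, -0.002, -0.0]
[0.672, 0.002, -0.002, -0.0]
[0.742, 0.002, -0.002, -0.0]
now [ 0.5499 -0.0619  0.0146] 1.485 rack [  -0.5 -184.5] q6 -0.24 t 13.4
```

View pics/t5.png

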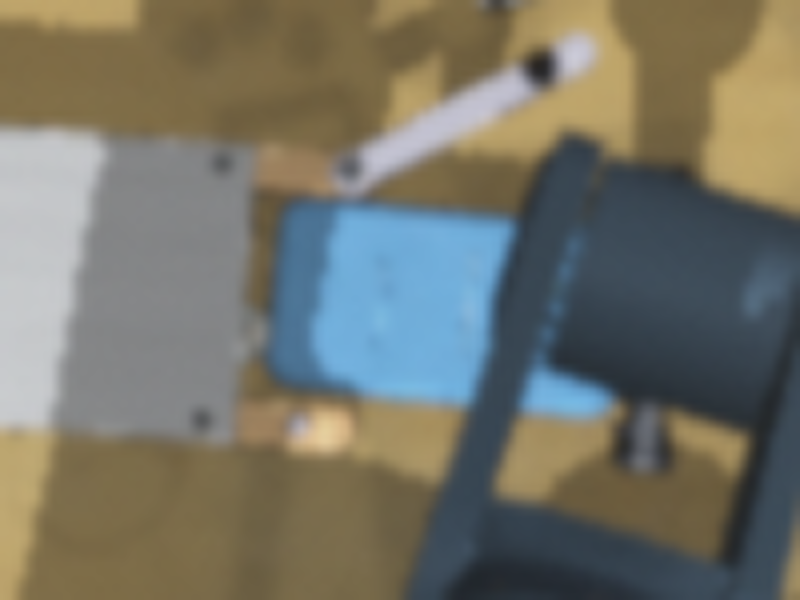

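The shoulder is in the mouth between the cheeks and in line, and the bar is clear. I'll push on.

```bash
python3 -m handwheel '[[[0.045,0,0,0],[0.09,0,0,0],[0.135,0,0,0],[0.18,0,0,0],[0.225,0,0,0],[0.27,0,0,0],[0.31,0,0,0],[0.35,0,0,0],[0.39,0,0,0],[0.43,0,0,0]]]'; python3 -m handwheel '[[[0.04,0,0,0],[0.08,0,0,0],[0.12,0,0,0],[0.16,0,0,0],[0.18,0,0,0],[0.2,0,0,0],[0.22,0,0,0]]]'
python3 - <<'E'
from h import *
rows(*[(*R(0,y),.015,1.486) for y in (-50,-42,-38,-36)])
E
```

```text
time_s: 14.65
eef_pos: [0.5571, 0.0227, 0.0145]
eef_rot: [0.0, 0.737, 0.676, -0.0]
wrist_force: [-0.5, -6.0, 5.6]
opening: 0.588
grasp_force: 3.5
time_s: 15.52
eef_pos: [0.5607, 0.0659, 0.0155]
eef_rot: [0.0, 0.737, 0.676, -0.001]
wrist_force: [-12.7, -16.4, 21.2]
opening: 0.589
grasp_force: 7.7
[0.031, 0.003, 0.002, -0.001]
[0.071, 0.003, 0.002, -0.001]
[0.091, 0.003, 0.002, -0.001]
[0.101, 0.003, 0.002, -0.001]
now [0.5607 0.0659 0.0155] 1.485 rack [ -0.6 -56.3] q6 -0.0 t 15.525
```

Forces rose about 20 mm short of home, with a sideways component. I'll look before pushing further.

Run:
```python
from pk import *
print(ctrl.get_obs()["wrist_force"],ctrl.get_obs()["torque"])
c=pack(200); s=ctrl.camera("scene"); w=ctrl.camera("wrist")
a=cv2.resize(c["color"][170:230,195:275,::-1],(400,300),interpolation=cv2.INTER_CUBIC)
b=cv2.resize(s["color"][170:260,190:310,::-1],(400,300),interpolation=cv2.INTER_CUBIC)
d=cv2.resize(w["color"][:,:,::-1],(400,300))
cv2.imwrite("pics/m6.png",np.vstack([np.hstack([a,b]),np.hstack([d,d*0])]))
```

```text
[-12.72192881 -16.42148319  21.24473349] [-2.09161531  0.5814414  -0.8017801 ]
pack [26 47  8  2 10] ((523.73681640625, 107.78631591796875), (26.063936233520508, 3.6879682540893555), 88.47968292236328) rack [-41.  -17.7]
```

View pics/m6.png

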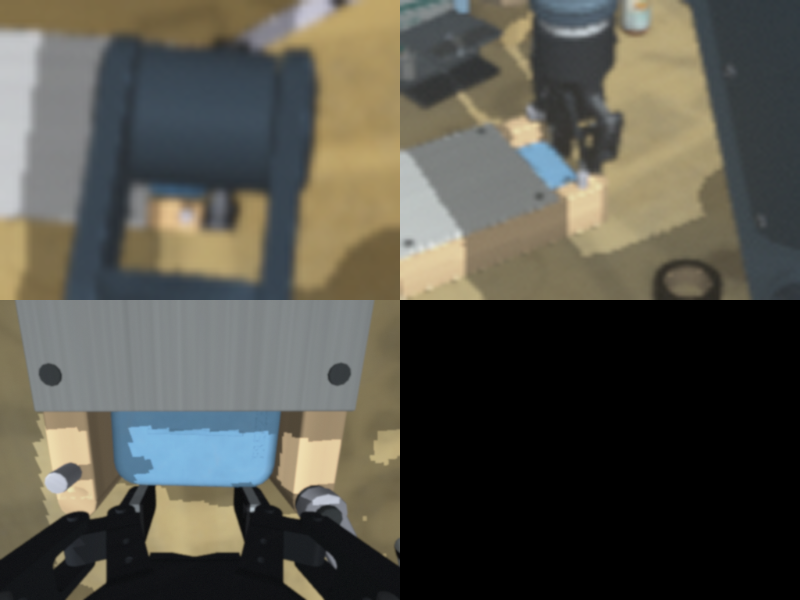

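The wrist view shows the pack square in the channel at (195,450). The gripper's right knuckle is resting on the bar pivot at (325,510), so the force comes from the arm and not from the pack. I'll back off and push with closed fingers turned 90°, so the knuckles lie along the channel.

```bash
python3 -m handwheel '[[[-0.2,0,0,0],[-0.3,0,-0.1,0],[-0.3,0,-0.4,0.12],[-0.3,0,-0.6,0.24],[-0.3,0,-0.6,0.36],[-0.3,0,-0.6,0.48],[-0.3,0,-0.6,0.6],[-0.3,0,-0.6,0.72],[-0.3,0,-0.6,0.84],[-0.3,0,-0.6,0.96]]]' 0
python3 - <<'E'
from h import *
c=ctrl.camera("wrist"); o=ctrl.get_obs()
rows((*R(0,-100),.1,-.085),(*R(0,-100),.022,-.085))
E
```

```text
time_s: 16.92
eef_pos: [0.5544, 0.0082, 0.1331]
eef_rot: [-0.001, 1.0, 0.02, -0.001]
wrist_force: [0.2, 0.2, -0.0]
opening: -0.003
grasp_force: 0.0
[0.018, -0.07, 0.166, 0.078]
[0.018, -0.07, 0.556, 0.078]
now [0.5545 0.0082 0.1331] 0.032 rack [  -1.9 -114.3] q6 1.34 t 16.975
```

```bash
python3 -m handwheel '[[[0.018,-0.07,0,0.078],[0.018,-0.07,0.2,0.078],[0.018,-0.07,0.4,0.078],[0.018,-0.07,0.5,0.078],[0.018,-0.07,0.555,0.078],[0.018,-0.07,0.555,0.078]]]'
python3 - <<'E'
from pk import *
pack(200); rows(*[(*R(0,y),.022,-.085) for y in (-65,-60,-50,-45,-40,-38)])
E
```

```text
time_s: 17.73
eef_pos: [0.5578, 0.0217, 0.0225]
eef_rot: [-0.0, 0.999, -0.035, -0.001]
wrist_force: [-0.0, -0.7, 0.3]
opening: -0.005
grasp_force: 0.0
pack [26 26  4 19 31] ((570.570068359375, 117.88263702392578), (7.40893030166626, 67.69474029541016), 80.77450561523438) rack [ 4.8 -3.6]
[-0.003, -0.179, 0.007, 0.009]
[-0.003, -0.204, 0.007, 0.009]
[-0.002, -0.254, 0.007, 0.009]
[-0.002, -0.279, 0.007, 0.009]
[-0.001, -0.304, 0.007, 0.009]
[-0.001, -0.314, 0.007, 0.009]
now [0.5587 0.0215 0.0234] -0.071 rack [   1.2 -100.7] q6 1.47 t 17.775
```

```bash
python3 -m handwheel '[[[0,-0.06,0.005,0.009],[0,-0.12,0.005,0.009],[0,-0.17,0.005,0.009],[0,-0.2,0.005,0.009],[0,-0.22,0.005,0.009],[0,-0.24,0.005,0.009],[0,-0.255,0.005,0.009]]]'; python3 -m handwheel '[[[0,-0.01,0,0],[0,-0.02,0,0]]]'
python3 - <<'E'
from h import *
rows()
E
```

```text
time_s: 18.65
eef_pos: [0.5624, 0.0718, 0.0223]
eef_rot: [0.0, 0.999, -0.043, 0.0]
wrist_force: [-0.8, -2.7, 0.9]
opening: -0.001
grasp_force: 1.6
time_s: 18.9
eef_pos: [0.5628, 0.076, 0.0223]
eef_rot: [0.0, 0.999, -0.043, 0.0]
wrist_force: [-0.5, -3.7, 1.5]
opening: 0.002
grasp_force: 1.6
now [0.5628 0.076  0.0223] -0.085 rack [  0.6 -46.1] q6 1.58 t 18.9
```

Only about 3 N of drag, so the diagnosis was right. I'll creep the rest of the way.

```bash
python3 -m handwheel '[[[0,-0.008,0,0],[0,-0.016,0,0],[0,-0.02,0,0]]]'; python3 -m handwheel '[[[0,-0.005,0,0],[0,-0.01,0,0]]]'
python3 - <<'E'
from h import *
rows()
E
```

```text
time_s: 19.27
eef_pos: [0.563, 0.0802, 0.0223]
eef_rot: [0.0, 0.999, -0.043, 0.0]
wrist_force: [-0.4, -2.8, 1.2]
opening: -0.002
grasp_force: 1.7
time_s: 19.52
eef_pos: [0.5632, 0.0821, 0.0223]
eef_rot: [-0.0, 0.999, -0.043, -0.0]
wrist_force: [0.3, -2.6, 1.2]
opening: 0.002
grasp_force: 1.7
now [0.5632 0.0821 0.0223] -0.085 rack [  0.5 -39.9] q6 1.59 t 19.525
```

```bash
for i in 1 2 3; do python3 -m handwheel '[[[0,-0.005,0,0],[0,-0.01,0,0]]]' | sed -n 2,4p; done
```

```text
eef_pos: [0.5634, 0.0841, 0.0223]
eef_rot: [0.0, 0.999, -0.043, 0.0]
wrist_force: [-0.1, -3.9, 0.8]
eef_pos: [0.5636, 0.0849, 0.0223]
eef_rot: [0.001, 0.999, -0.042, 0.0]
wrist_force: [-0.8, -11.5, 0.3]
eef_pos: [0.5645, 0.0852, 0.0225]
eef_rot: [0.002, 0.999, -0.042, 0.001]
wrist_force: [0.5, -18.6, 0.1]
```

It is firmly seated: the force climbs at a standstill, and the position matches home. I'll retract and go over to the far side of the knob.

```bash
python3 -m handwheel '[[[0,0.03,0,0],[0,0.15,0,0],[0,0.3,0,0],[0,0.3,-0.3,0],[0,0.3,-0.6,0],[-0.1,0.5,-0.7,0],[-0.3,0.9,-0.7,0],[-0.3,0.9,-0.7,0],[-0.3,0.9,-0.7,0]]]'
python3 - <<'E'
from pk import *
c=pack(200)
P=lambda u,v:rk(world(c,u,v))
m=[(u,v,*world(c,u,v)) for v in range(150,225) for u in range(225,285)]
m=np.array([k for k in m if .066<k[4]<.1]); print("knob",rk(m[:,2:].mean(0)),len(m))
cv2.imwrite("pics/t7.png",cv2.resize(c["color"][150:240,180:300,::-1],(800,600),interpolation=cv2.INTER_CUBIC))
rows((*R(*arc(2.6)),.16,-.085),(*R(*arc(2.6)),.073,-.085))
E
```

```text
time_s: 21.4
eef_pos: [0.488, -0.0869, 0.1624]
eef_rot: [-0.0, 0.999, -0.044, 0.0]
wrist_force: [-0.3, 0.5, 0.9]
opening: -0.002
grasp_force: 0.0
pack [ 26  26   7  22 121] ((563.9483032226562, 110.0559310913086), (21.521150588989258, 78.53995513916016), 83.30975341796875) rack [ -1.1 -12. ]
knob [ 107.39721211 -127.02685419] 20
[1.005, -0.596, 0.012, -0.001]
[1.005, -0.596, 0.447, -0.001]
now [ 0.4886 -0.0861  0.1624] -0.087 rack [ -59.6 -213.8] q6 1.24 t 21.45
```

View pics/t7.png

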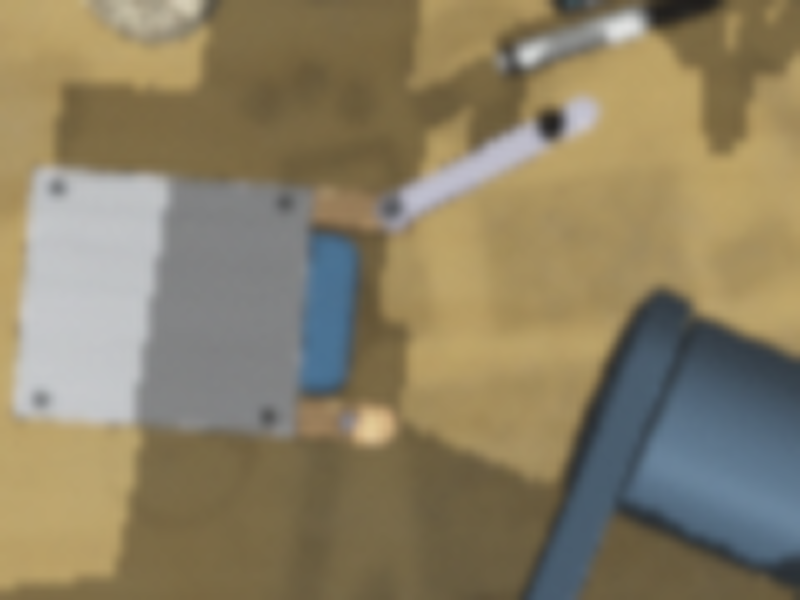

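The pack sticks out about 25 mm in front of the roof and is square, so it is home. The knob is at (550,122), with the bar at about 2.11 rad. Next I'll go behind the knob.

```bash
python3 -m handwheel '[[[0.25,-0.15,0,0],[0.5,-0.3,0,0],[0.75,-0.45,0,0],[1,-0.596,0,0],[1,-0.596,0,0],[1,-0.596,0.2,0],[1,-0.596,0.35,0],[1,-0.596,0.447,0],[1,-0.596,0.447,0]]]'
python3 - <<'E'
from h import *
rows(*[(*R(*arc(a)),.073,-.085) for a in np.arange(2.5,.1,-.15)])
E
```

```text
time_s: 22.58
eef_pos: [0.6966, 0.0163, 0.0711]
eef_rot: [-0.0, 0.999, -0.042, -0.002]
wrist_force: [0.0, 0.7, -0.9]
opening: 0.002
grasp_force: 0.0
[-0.014, 0.045, -0.009, 0.0]
[-0.062, 0.099, -0.009, 0.0]
[-0.117, 0.146, -0.009, 0.0]
[-0.179, 0.185, -0.009, 0.0]
[-0.246, 0.213, -0.009, 0.0]
[-0.316, 0.231, -0.009, 0.0]
[-0.388, 0.239, -0.009, 0.0]
[-0.461, 0.236, -0.009, 0.0]
[-0.532, 0.222, -0.009, 0.0]
[-0.6, 0.197, -0.009, 0.0]
[-0.664, 0.162, -0.009, 0.0]
[-0.722, 0.118, -0.009, 0.0]
[-0.773, 0.067, -0.009, 0.0]
[-0.816, 0.008, -0.009, 0.0]
[-0.849, -0.057, -0.009, 0.0]
[-0.872, -0.126, -0.009, 0.0]
now [0.6966 0.0163 0.0711] -0.085 rack [139.  -94.1] q6 1.51 t 22.575
```

```bash
python3 -m handwheel '[[[-0.03,0.07,0,0],[-0.062,0.1,0,0],[-0.117,0.146,0,0],[-0.18,0.185,0,0],[-0.246,0.213,0,0],[-0.316,0.231,0,0],[-0.388,0.239,0,0],[-0.46,0.236,0,0],[-0.53,0.222,0,0],[-0.6,0.197,0,0]]]'
python3 - <<'E'
from h import *
rows(*[(*R(*arc(a)),.073,-.085) for a in np.arange(1,.1,-.1)])
E
```

```text
time_s: 23.82
eef_pos: [0.5746, -0.0135, 0.0734]
eef_rot: [0.0, 0.999, -0.043, 0.001]
wrist_force: [1.4, -0.3, 0.3]
opening: -0.001
grasp_force: 0.5
[-0.069, -0.038, 0.002, -0.0]
[-0.109, -0.066, 0.002, -0.0]
[-0.145, -0.098, 0.002, -0.0]
[-0.178, -0.133, 0.002, -0.0]
[-0.208, -0.172, 0.002, -0.0]
[-0.233, -0.213, 0.002, -0.0]
[-0.254, -0.257, 0.002, -0.0]
[-0.271, -0.302, 0.002, -0.0]
[-0.283, -0.349, 0.002, -0.0]
now [ 0.5746 -0.0135  0.0734] -0.086 rack [  19.9 -134.2] q6 1.43 t 23.825
```

```bash
python3 -m handwheel '[[[-0.07,-0.038,0,0],[-0.11,-0.066,0,0],[-0.145,-0.098,0,0],[-0.178,-0.133,0,0],[-0.208,-0.172,0,0],[-0.233,-0.213,0,0],[-0.254,-0.257,0,0],[-0.265,-0.29,0,0],[-0.27,-0.302,0,0]]]'; for i in 1 2 3; do python3 -m handwheel '[[[0,-0.008,0,0],[0,-0.016,0,0]]]' | sed -n 2,4p; done
```

```text
time_s: 24.95
eef_pos: [0.5261, 0.0518, 0.0727]
eef_rot: [0.0, 0.999, -0.042, -0.0]
wrist_force: [0.4, 0.2, -0.0]
opening: 0.002
grasp_force: 0.3
eef_pos: [0.5266, 0.0544, 0.0728]
eef_rot: [0.0, 0.999, -0.043, -0.0]
wrist_force: [-0.2, -0.4, 0.3]
eef_pos: [0.527, 0.0576, 0.0728]
eef_rot: [0.0, 0.999, -0.043, -0.0]
wrist_force: [-1.9, -3.1, -0.4]
eef_pos: [0.527, 0.0583, 0.0729]
eef_rot: [0.002, 0.999, -0.042, -0.0]
wrist_force: [-2.6, -17.3, 0.3]
```

Force has built up against the pin, so the bar is shut. I'll retract and verify.

```bash
python3 -m handwheel '[[[0,0.04,0,0],[0,0.2,0,0],[0,0.4,-0.3,0],[0,0.6,-0.5,0],[0,0.9,-0.5,0],[-0.2,1,-0.5,0],[-0.2,1,-0.5,0],[-0.2,1,-0.5,0],[-0.2,1,-0.5,0]]]'
python3 - <<'E'
from pk import *
c=pack(200)
m=[(u,v,*world(c,u,v)) for v in range(150,225) for u in range(225,260)]
m=np.array([k for k in m if .066<k[4]<.1]); k=rk(m[:,2:].mean(0)); print("knob",k,len(m),np.arctan2(-45-k[1],58.5-k[0]))
cv2.imwrite("pics/t8.png",cv2.resize(c["color"][150:270,160:320,::-1],(800,600),interpolation=cv2.INTER_CUBIC))
E
```

```text
time_s: 26.82
eef_pos: [0.4712, -0.1345, 0.1731]
eef_rot: [-0.0, 0.999, -0.042, 0.0]
wrist_force: [0.5, -0.2, -0.1]
opening: -0.0
grasp_force: 0.0
pack [ 26  26   7  22 120] ((564.1611938476562, 110.3099136352539), (20.916887283325195, 78.68110656738281), 84.55543518066406) rack [ -0.9 -11.7]
knob [-39.4579143 -44.7008587] 18 -0.0030537641524157446
```

View pics/t8.png

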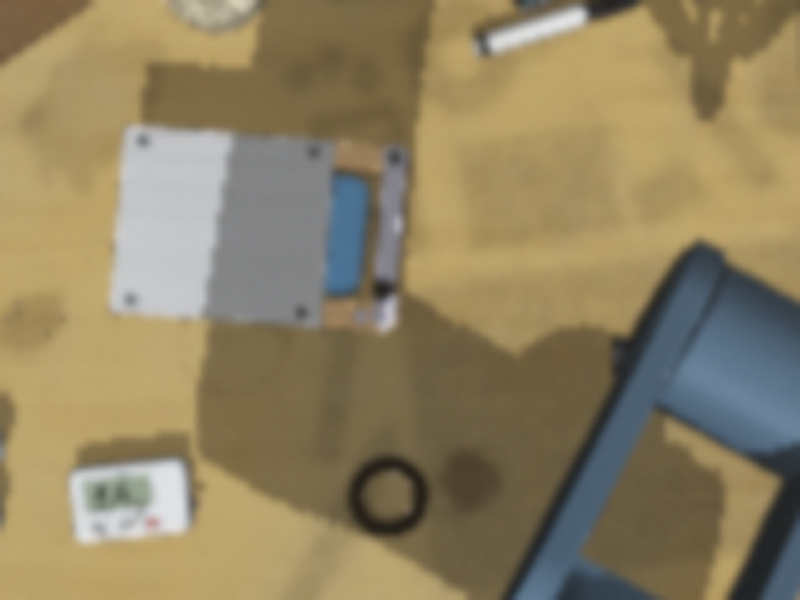

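The bar is shut across the mouth against the pin (385,290) at about 0.00 rad. The pack is home behind it, the robot is clear, and the logger and tape look undisturbed.

```bash
python3 -c "
from bench import ctrl
print(ctrl.hand_in())"
```

```text
the job is handed in; nothing more can be done
None
```

The job is handed in at about 27 s: the pack is home against the stop blocks and the keeper bar is shut on its pin. The gripper brushed the bar's pivot once on the way in, at about 30 N measured at the wrist; the verdict on the run was not shown.

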